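Put the tea chest away under the shelf riser

TASK

Put the tea chest away: tip its open lid down shut while the chest still stands clear of the wooden shelf riser, then push the chest along the worktop, hinge side first and latch side outwards, square into the bay under the riser until it is fully home against the rail at the back. It is all pushing with the fingers: do not pick the chest up or tip it over, and leave everything else standing where it is, including the two jars on the riser.

Things in the scene. Friction and masses are not known exactly. Their poses are not given: they have to be found in the camera images.
- tea_chest: Loose dark-brown wooden tea chest, 0.37 to 0.65 kg; slides flat when pushed low. Origin: centre of its underside; x from the latch side (front) to the hinge side (back), y along the hinge, z up. Walls 45 mm high, 128 (x) by 172 (y) mm; with the flat lid shut 132 (x) by 176 (y) by 61 mm: the lid (z 46 to 61 mm) overhangs the walls by 2 mm all round.
- tea_chest_lid (a joint): The chest's lid, rad: 0 shut, 1.75 fully open, leaning back a little past upright (starts at 1.62 to 1.74). The hinge is slightly stiff; pushed forward from behind well past upright, it falls shut by its own weight. Lid 12 mm thick; open, its free edge stands about 175 mm above the worktop.
- lid_edge (a point): Middle of the lid's free edge (130 mm from the hinge), at half the lid's thickness; it moves with the lid.
- chest_hinge (a point): Middle of the hinge line: 64 mm behind the chest's origin along its x, 46 mm up.
- chest_front (a point): Middle of the front edge of the chest, on the latch side: 66 mm from the origin along -x of the chest, 52 mm up.
- riser: Light-wood shelf riser fixed to the worktop. Origin: centre of its footprint at z = 0; x points straight into the bay, y across it. Board 100 (x) by 228 (y) mm, underside at 72, top at 86 mm. Two side panels with rounded front edges leave a bay 192 mm wide. The stop is a rail across the back, z 12 to 42 mm; the chest's back wall meets it with the chest's origin at x = -34 mm in this frame.
- riser_mouth (a point): Middle of the bay's mouth at worktop height, under the board's front edge: 50 mm from the riser's origin along its -x. With the chest home, its front sticks out 50 mm from under the board; jars stand on the board, so keep the gripper's body in front of it.
- spice_jar: Spice jar with a green cap, 46 mm wide, 106 mm high, standing loose on the riser's board; origin at the centre of its underside. Leave it.
- nut_jar: Small jar with a yellow cap, 64 mm wide, 90 mm high, standing loose on the riser's board; origin at the centre of its underside. Leave it.
- mug: White mug, about 92 mm wide, 118 mm high, loose on the worktop to the right of the chest; origin near the centre of its underside. Leave it.
- teaspoon: Steel teaspoon 138 mm long, 12 mm high, lying loose on the worktop to the right; origin under its middle. Leave it.
- lemon: Lemon, 78 by 55 by 56 mm, loose on the worktop to the right; origin at the centre of its underside. Leave it.
- phone: Dark phone lying face down, 152 by 74 by 10 mm, loose on the worktop at the robot's near left; origin at the centre of its underside. Leave it.
There are look-alikes about, which are no part of the job. What is shaped like the riser but blue is not meant.

How it is judged:
On the way, in this order (a step that is already met when the one before it is completed fails the run):
1. the lid is shut while the chest still stands clear of the riser (value of joint tea_chest_lid below 0.06 rad and x of tea_chest in the frame of riser below -0.135 m), for 0.2 s.
2. the chest is in the bay, back wall against the rail (value of joint tea_chest_lid below 0.06 rad and x of tea_chest in the frame of riser above -0.04 m), for 0.2 s.
At the end, for the whole second after the job is handed in: The lid is shut (under 0.06 rad), the chest stands flat and at rest in the bay, latch side outwards, its back wall within 6 mm of the rail, square to the riser within 0.07 rad and centred across the bay within 12 mm (all of step 2 and x of tea_chest in the frame of riser below -0.028 m and y of tea_chest in the frame of riser between -0.012 and 0.012 m and x of chest_front in the frame of riser below -0.087 m and angle between the x axis of tea_chest and the x axis of riser, either way round below 0.07 rad and height (world z) of tea_chest below 0.006 m and angle between tea_chest's own z axis and vertical below 0.05 rad and linear speed of tea_chest below 0.01 m/s); the robot touches nothing.
It fails at once if the chest is lifted more than 15 mm off the worktop (height (world z) of tea_chest above 0.015 m).
It fails at once if the chest is tipped by more than 0.2 rad (angle between tea_chest's own z axis and vertical above 0.2 rad).
It fails at once if a jar on the riser is moved more than 2 cm (distance of any of spice_jar, nut_jar from where it was at the start of the episode above 0.02 m).
It fails at once if the mug, teaspoon, lemon or phone is moved more than 2 cm (distance of any of mug, teaspoon, lemon, phone from where it was at the start of the episode above 0.02 m).
It also fails if it takes over 72 s, if anything falls off the work surface, if the arm or the gripper's body presses on something with over 40 N, if the wrist force passes 120 N, or if a joint passes its speed limit or range.

ROBOT

A 6-joint arm with a two-finger parallel gripper is mounted at the origin on the work surface; the furniture and walls round the work are solid. World frame = base frame: x ahead of the robot, y to its left, z up, the work surface at z = 0. Lengths are in m, angles in rad, forces in N, time in s.
With the tool pointing down it reaches from about 0.375 to 0.975 m from the base axis. Payload 3.8 kg.
Tool frame: the origin (TCP) lies midway between the tips of the shut fingers; the grasp point (between the pads) lies 19 mm behind it; z points along the fingers, y is the line along which they close (so a half turn about z gives the same grasp; the last joint's range is limited). The gripper opens to 85 mm and grips with 20 to 120 N. Pads are 22 mm wide; open, the fingers measure 114 mm over their backs; the gripper's body (76 mm by 85 mm) begins 54 mm behind the grasp point. The pads swing forward as they close: fully open they stand 13 mm farther back than shut.
Start: joints at [-1.236, 0.264, 1.604, -0, 1.274, -0.037], TCP at [0.245, -0.629, 0.231] pointing down, gripper open.
Joint ranges: [-2.63, 2.63], [-0.94, 2.18], [0.31, 2.57], [-1.31, 4.45], [0, 2.66], [-2.55, 2.55]. Speed limits (rad/s): [2.57, 2.57, 3.14, 3.14, 3.14, 3.14].

INTERFACE

Orientations are given as a rotation vector (axis times angle).
In Python, from workcell import bot, read_camera, camera_info, ticket gives the robot as it stands.
- The arm moves only by the tool servo_tool, never from a script. Its argument "targets" is a list of rows, each an object of numbers: "hand": the closure, from -1 (fully open) to 1 (shut); "x", "y", "z": the shift along the tool's x, y, z as a fraction of full scale; "roll": the turn about the tool's z as a fraction of full scale. In form: [{"hand": .., "x": .., "y": .., "z": .., "roll": ..}, ...]. A call has 1 to 10 rows; each row is the pose to reach, as a shift and turn from the pose commanded when the call began, along the tool's axes at that moment, turning the shorter way round; what a row does not reach only later rows make up. Full scale, the value 1, is 50 cm for a shift and 180 degrees for a turn. A row lasts 1/12 s, in which the tool goes at most 41.7 mm and 7.16 degrees, less where a joint would pass 70% of its speed; a pose out of reach is approached as far as the arm can. A call with a number of a shift or a turn outside -1 to 1 is refused whole. A call with a gripper value outside its range is refused whole. The fingers move at their own pace and stop on an object; "grip_force" is the grip in N (left out, the last holds). Time passes only in rows, so rows that repeat a pose let the fingers close. It gives the time, the measured TCP pose, the force, the opening and the grip force at its end, in the units of the state.
- bot.read_state(): the state, without advancing time (a new reading comes with each control period).
- read_camera(name): name is "scene" or "side" or "wrist"; returns the picture (420x560x3 uint8, red, green, blue); there is no depth.
- camera_info(name): a dict with "fx", "fy", "cx", "cy" (pixels), "k1" (the pictures are not rectified: a ray, as slopes to the right and down, at radius r is drawn at 1 + k1 r^2 times it, then the intrinsics apply), "eye" and "orientation" of the camera in the world; the wrist camera has in their place "T_tool_cam" (4x4, takes a point from camera to tool coordinates, whose origin is the TCP and whose axes are the flange's). Camera axes: x right, y down, z forward; pixel columns grow to the right and rows downward; lengths in m; the calibration is good to about 2 mm. A picture is of the moment at which its call begins: read the wrist's pose just before it. camera_info takes no time and is no camera call.
- ticket.finish_job(): hands the job in; it is judged then, once.
The state is a dict: "time": time; "q": joint angles; "joint_vel": joint speeds; "joint_torque": joint torques, N m; "tool_pos": TCP position; "tcp_rot": TCP orientation; "wrist_force": force on the tool from outside, world axes, zero at the start; "torque": the same for the moment, N m; "width": opening from 0.0 (shut) to 1.0 (fully open); "grip_force": force on a finger pad.
Only numpy, scipy, OpenCV 4.12 (cv2) and the standard library are available. Lean on these libraries where they do the work, as an engineer would, in place of code of your own. Each camera call takes 0.05 s, during which the arm holds its last target. There are 200 camera calls.

## Working session

There is one attempt and no reset: what is moved stays moved. The work goes in short steps, Python scripts to look and compute and a tool call to move; the robot and the scene stay as the last step left them, time stands still between calls to the robot, and variables do not carry over. Pictures are saved under pics/ and viewed, at most 13 in all, crops included, and the job is handed in when it is done.

Besides the shell and the picture viewer there is one more tool, called after "Call:" by a JSON object that holds its "fn" and its "kwargs". servo_tool: Moves the arm, as the interface text tells. Its arguments: {"type":"object","properties":{"targets":{"type":"array"},"grip_force":{"type":"number"}},"required":["targets"]}

```bash
mkdir -p pics; ls
cat > h.py <<'E'
import numpy as np, cv2
from scipy.spatial.transform import Rotation as R
from workcell import bot, read_camera, camera_info, ticket
def snap(n,f):
    im=read_camera(n); cv2.imwrite(f,im[:,:,::-1]); return im
def pose(n):
    c=camera_info(n)
    if 'T_tool_cam' in c:
        s=bot.read_state(); T=np.eye(4); T[:3,:3]=R.from_rotvec(s['tcp_rot']).as_matrix(); T[:3,3]=s['tool_pos']
        T=T@np.array(c['T_tool_cam']); return c,T[:3,3],T[:3,:3]
    o=np.array(c['orientation'],float)
    M=o if o.shape==(3,3) else (R.from_rotvec(o) if o.size==3 else R.from_quat(o)).as_matrix()
    return c,np.array(c['eye']),M
def ray(n,u,v,P=None):
    c,e,M=P or pose(n)
    d=np.array([(u-c['cx'])/c['fx'],(v-c['cy'])/c['fy']]); s=d.copy()
    for _ in range(30): s=d/(1+c['k1']*(s@s))
    r=M@np.array([s[0],s[1],1.]); return e,r/np.linalg.norm(r)
def onz(n,u,v,z,P=None):
    e,r=ray(n,u,v,P); return e+r*(z-e[2])/r[2]
def tri(a,b):
    A=sum(np.eye(3)-np.outer(r,r) for e,r in(a,b)); B=sum((np.eye(3)-np.outer(r,r))@e for e,r in(a,b))
    p=np.linalg.solve(A,B); return p,[float(np.linalg.norm((np.eye(3)-np.outer(r,r))@(p-e))) for e,r in(a,b)]
def proj(n,p,P=None):
    c,e,M=P or pose(n); q=M.T@(np.array(p)-e); s=q[:2]/q[2]; s=s*(1+c['k1']*(s@s)); return np.array([c['fx']*s[0]+c['cx'],c['fy']*s[1]+c['cy']])
E
python3 - <<'E'
from h import *
print(bot.read_state())
for n in('scene','side','wrist'): print(n,camera_info(n))
a=snap('scene','pics/a.png'); b=snap('side','pics/b.png')
E
```

```text
pics
{'time': 0.0, 'q': array([-1.23590795e+00,  2.64744769e-01,  1.60536839e+00, -3.32833319e-05,
        1.27366673e+00, -3.69015325e-02]), 'joint_vel': array([ 1.61705474e-03, -2.00240429e-03,  5.08203947e-04, -3.10175534e-04,
       -3.50637639e-05, -6.05505156e-06]), 'joint_torque': array([ 2.13362917e-03, -5.15106869e+01, -3.67313147e+01,  2.50370067e-04,
        1.28981398e-02, -1.70534486e-05]), 'tool_pos': array([ 0.24496774, -0.62821079,  0.22997068]), 'tcp_rot': array([-3.08534291e+00, -5.80264618e-01,  5.59040971e-04]), 'wrist_force': array([ 0.46991905,  0.08780514, -0.52220981]), 'torque': array([-0.0379465 , -0.02448519, -0.01828699]), 'grip_force': 0.0, 'width': 1.0016838859151}
scene {'fx': 481.3507488540381, 'fy': 481.3507488540381, 'cx': 276.4236851069992, 'cy': 200.41810941286298, 'k1': -0.13842842793407922, 'eye': array([-0.27823378, -0.82628707,  0.76635597]), 'orientation': array([-2.00603904,  0.74100239, -0.44333093])}
side {'fx': 384.2332099018744, 'fy': 384.2332099018744, 'cx': 274.76306561041815, 'cy': 207.11424709123938, 'k1': 0.01745260490955999, 'eye': array([1.09121922, 0.07367532, 0.99048141]), 'orientation': array([-1.83979358, -1.93703728,  0.60667434])}
wrist {'fx': 345.2741241876845, 'fy': 345.2741241876845, 'cx': 281.26618318324347, 'cy': 210.13159986447826, 'k1': -0.06800435477658541, 'T_tool_cam': array([[ 1.44965414e-03, -9.53939431e-01, -2.99995767e-01,
         7.68184487e-02],
       [ 9.99998403e-01,  1.69646043e-03, -5.62236821e-04,
         1.26526093e-03],
       [ 1.04527082e-03, -2.99994473e-01,  9.53940367e-01,
        -1.41881844e-01],
       [ 0.00000000e+00,  0.00000000e+00,  0.00000000e+00,
         1.00000000e+00]])}
```

View pics/a.png

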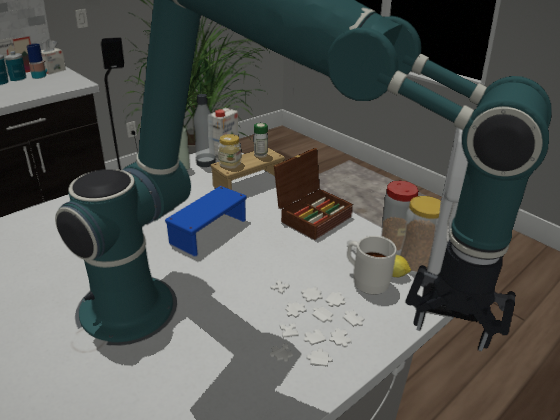

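View pics/b.png

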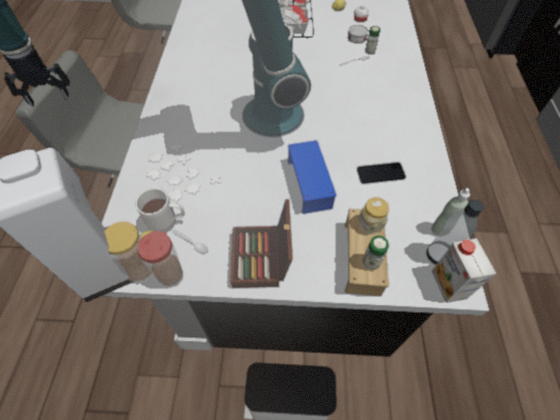

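Scene view: the open tea chest is at (315,195), the light-wood riser with two jars at (250,160), the blue look-alike at (207,215). Side view: chest (262,258) with its lid (287,240), wooden riser (367,250), blue bench (312,175), mug (157,208), teaspoon (190,240), phone (381,173). The light-wood bench carrying the yellow-capped and green-capped jars is the one meant, not the blue one. I'll confirm in an enlarged crop.

Run:
```python
from h import *
b=cv2.imread('pics/b.png')[180:310,215:415]; cv2.imwrite('pics/b2.png',cv2.resize(b,None,fx=4,fy=4,interpolation=cv2.INTER_CUBIC))
a=cv2.imread('pics/a.png')[110:245,190:370]; cv2.imwrite('pics/a2.png',cv2.resize(a,None,fx=4.4,fy=4.4,interpolation=cv2.INTER_CUBIC))
```

```text
(no output)
```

View pics/b2.png

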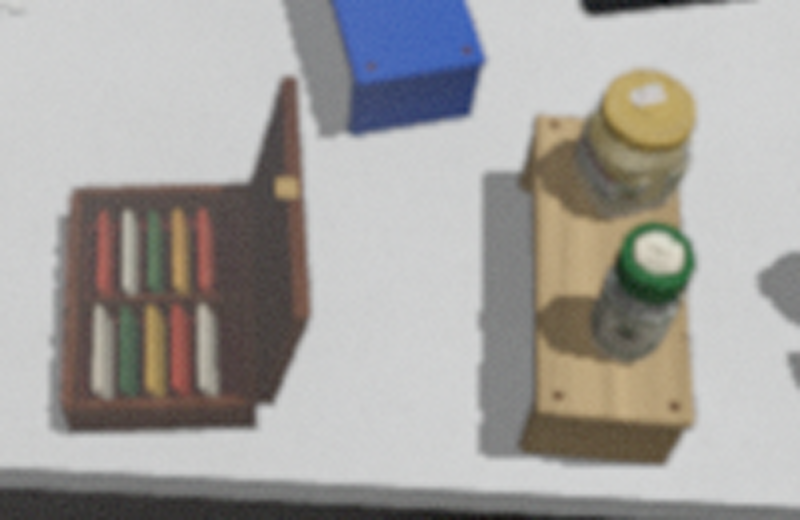

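View pics/a2.png

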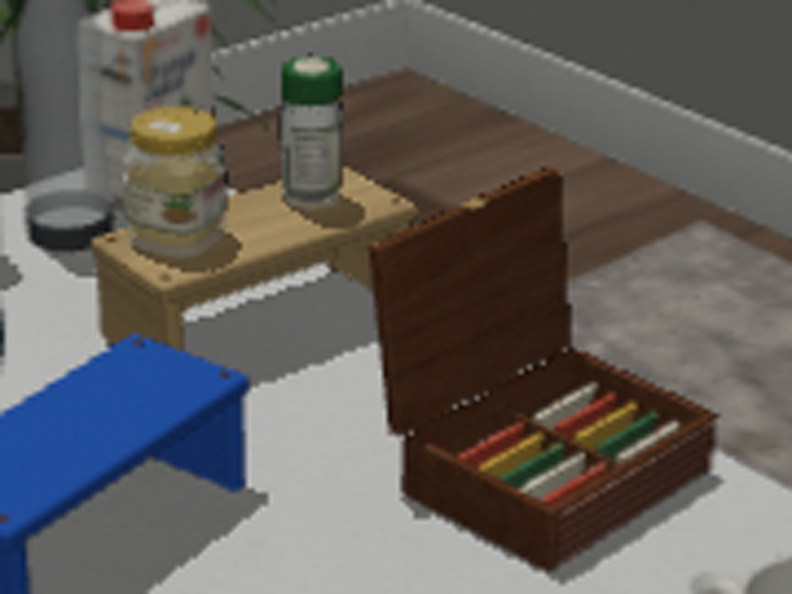

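The crops confirm it: the light-wood riser carries the yellow and green-capped jars, with its board corners in the side crop at (537,115), (537,412) and (692,422). The chest rim corners are at (75,190), (63,402), and the hinge side with the lid faces the riser.

Run:
```python
from h import *
np.set_printoptions(precision=4,suppress=True)
S=lambda u,v:(u/4+215-.4,v/4+180-.4)
A=lambda u,v:(u/4.4+190-.4,v/4.4+110-.4)
def T(name,s,a,z):
    p,e=tri(ray('side',*S(*s)),ray('scene',*A(*a)))
    print(name,p,max(e),'side@z',onz('side',*S(*s),z)[:2],'scene@z',onz('scene',*A(*a),z)[:2])
T('riser f lo',(537,117),(170,290),.086)
T('riser f hi',(533,410),(415,212),.086)
T('riser b hi',(692,422),(352,172),.086)
T('chest f lo rim',(77,190),(555,515),.045)
T('chest f hi rim',(65,402),(716,416),.045)
T('chest f hi bot',(70,430),(712,472),.0)
T('lid edge lo',(290,80),(372,244),.175)
T('lid edge hi',(307,318),(560,172),.175)
for n,s,z in [('chest b hi rim',(250,404),.045),('chest b hi bot',(253,427),0),('riser b hi bot',(668,462),0),('riser f hi bot',(522,450),0),('blue f lo',(484,58),.086),('blue',(350,132),0),('blue',(470,115),0)]: print(n,onz('side',*S(*s),z))
for n,s,z in [('chest b lo bot',(405,492),0),('chest f lo bot',(550,568),0),('blue',(245,378),.086),('blue',(245,490),.0)]: print(n,onz('scene',*A(*s),z))
# mug, lemon, spoon
for n,u,v,z in [('mug rim c',157,205,.118),('spoon bowl',201,247,0.005),('spoon tail',175,232,0.005),('phone',381,173,.005)]: print(n,onz('side',u,v,z))
# jars
for n,s,a,z in [('green cap',(657,250),(312,68),.192),('yellow cap',(648,95),(173,120),.176)]: T(n,s,a,z)
```

```text
riser f lo [0.4707 0.2415 0.0829] 0.0016413337522916927 side@z [0.4714 0.2422] scene@z [0.4674 0.2343]
riser f hi [0.6904 0.2294 0.0791] 0.0007537691473212142 side@z [0.694  0.2276] scene@z [0.6807 0.2197]
riser b hi [0.699  0.3219 0.0803] 0.006386909184891177 side@z [0.6969 0.3257] scene@z [0.6904 0.3033]
chest f lo rim [ 0.5223 -0.0854  0.042 ] 0.0017868923862669537 side@z [ 0.5229 -0.0836] scene@z [ 0.5196 -0.0903]
chest f hi rim [ 0.6864 -0.0738  0.0444] 0.0011539509028039847 side@z [ 0.686  -0.0728] scene@z [ 0.686  -0.0755]
chest f hi bot [ 0.6876 -0.0748  0.0001] 0.001165911332782588 side@z [ 0.6869 -0.0739] scene@z [ 0.6883 -0.0757]
lid edge lo [0.5076 0.0681 0.172 ] 0.0014564436497856827 side@z [0.511  0.0671] scene@z [0.5036 0.0655]
lid edge hi [0.6815 0.0806 0.1692] 0.0034273466438101627 side@z [0.682  0.0832] scene@z [0.6725 0.0677]
chest b hi rim [0.6813 0.0492 0.045 ]
chest b hi bot [0.6785 0.0509 0.    ]
riser b hi bot [0.689  0.3305 0.    ]
riser f hi bot [ 0.6856  0.2333 -0.    ]
blue f lo [0.4213 0.2066 0.086 ]
blue [0.4335 0.1137 0.    ]
blue [0.4131 0.2065 0.    ]
chest b lo bot [0.5123 0.0386 0.    ]
chest f lo bot [ 0.5246 -0.0847  0.    ]
blue [0.4331 0.1062 0.086 ]
blue [0.4325 0.1078 0.    ]
mug rim c [ 0.506  -0.2918  0.118 ]
spoon bowl [ 0.5707 -0.1778  0.005 ]
spoon tail [ 0.5243 -0.2634  0.005 ]
phone [0.268  0.3702 0.005 ]
green cap [0.636  0.2871 0.191 ] 0.0011305207255974177 side@z [0.6357 0.2877] scene@z [0.6341 0.2832]
yellow cap [0.5166 0.2952 0.18  ] 0.0014312617638199058 side@z [0.5125 0.2974] scene@z [0.5217 0.3003]
```

```bash
cat >> h.py <<'E'
def go(x,y,z,az,s=None):
    """shift (fractions) and roll to world x,y,z with tool x at azimuth az (deg)"""
    s=s or bot.read_state(); M=R.from_rotvec(s['tcp_rot']).as_matrix()
    d=M.T@(np.array([x,y,z])-s['tool_pos'])/.5
    a0=np.degrees(np.arctan2(M[1,0],M[0,0])); dr=-((az-a0+180)%360-180)/180
    print('az now',round(a0,1),'t',round(s['time'],2),'x %.3f y %.3f z %.3f roll %.3f'%(*d,dr),'n',int(np.ceil(max(np.linalg.norm(d)*.5/.0417,abs(dr)*180/7.16))))
E
python3 -c "
from h import *
go(.6,.15,.32,93)"
```

```text
az now 21.3 t 0.1 x 1.227 y -1.193 z -0.177 roll -0.398 n 21
```

Call:
{"fn": "servo_tool", "kwargs": {"targets": [{"hand":-1,"x":0,"y":0,"z":-0.09,"roll":0},{"hand":-1,"x":0,"y":0,"z":-0.18,"roll":0},{"hand":-1,"x":0,"y":0,"z":-0.18,"roll":-0.03},{"hand":-1,"x":0.6,"y":-0.6,"z":-0.18,"roll":-0.2},{"hand":-1,"x":0.6,"y":-0.6,"z":-0.18,"roll":-0.2},{"hand":-1,"x":0.6,"y":-0.6,"z":-0.18,"roll":-0.2},{"hand":-1,"x":0.6,"y":-0.6,"z":-0.18,"roll":-0.2},{"hand":-1,"x":0.6,"y":-0.6,"z":-0.18,"roll":-0.2},{"hand":-1,"x":0.6,"y":-0.6,"z":-0.18,"roll":-0.2},{"hand":-1,"x":0.6,"y":-0.6,"z":-0.18,"roll":-0.2}]}}

```text
time: 0.93
tool_pos: [0.3625, -0.3597, 0.3207]
tcp_rot: [-2.757, -1.505, 0.0]
wrist_force: [1.0, 0.4, 1.0]
width: 1.002
grip_force: 0.0
```

```bash
python3 -c "
from h import *
go(.6,.15,.32,93); print(bot.read_state()['tool_pos'])"
```

```text
az now 57.3 t 0.93 x 1.114 y -0.151 z 0.002 roll -0.198 n 14
[ 0.3625391  -0.35969407  0.32070306]
```

Call:
{"fn": "servo_tool", "kwargs": {"targets": [{"hand":-1,"x":1,"y":-0.15,"z":0,"roll":-0.2},{"hand":-1,"x":1,"y":-0.15,"z":0,"roll":-0.2},{"hand":-1,"x":1,"y":-0.15,"z":0,"roll":-0.2},{"hand":-1,"x":1,"y":-0.15,"z":0,"roll":-0.2},{"hand":-1,"x":1,"y":-0.15,"z":0,"roll":-0.2},{"hand":-1,"x":1,"y":-0.15,"z":0,"roll":-0.2},{"hand":-1,"x":1,"y":-0.15,"z":0,"roll":-0.2},{"hand":-1,"x":1,"y":-0.15,"z":0,"roll":-0.2},{"hand":-1,"x":1,"y":-0.15,"z":0,"roll":-0.2},{"hand":-1,"x":1,"y":-0.15,"z":0,"roll":-0.2}]}}

```text
time: 1.77
tool_pos: [0.5331, 0.0205, 0.3209]
tcp_rot: [-2.156, -2.285, 0.001]
wrist_force: [0.7, -0.1, 0.2]
width: 1.0
grip_force: 0.0
```

Call:
{"fn": "servo_tool", "kwargs": {"targets": [{"hand":-1,"x":0.23,"y":0,"z":0,"roll":0},{"hand":-1,"x":0.23,"y":0,"z":0,"roll":0},{"hand":-1,"x":0.23,"y":0,"z":0,"roll":0},{"hand":-1,"x":0.23,"y":0,"z":0,"roll":0},{"hand":-1,"x":0.23,"y":0,"z":0,"roll":0}]}}

```text
time: 2.18
tool_pos: [0.5258, 0.1347, 0.3206]
tcp_rot: [-2.152, -2.288, 0.002]
wrist_force: [1.5, -0.1, 0.3]
width: 0.995
grip_force: 0.0
```

```bash
python3 -c "
from h import *
go(.6,.14,.14,93); print(bot.read_state()['tool_pos'])
snap('wrist','pics/w1.png')"
```

```text
az now 93.5 t 2.18 x 0.002 y 0.149 z 0.361 roll 0.003 n 5
[0.52579618 0.13469913 0.32058863]
```

View pics/w1.png

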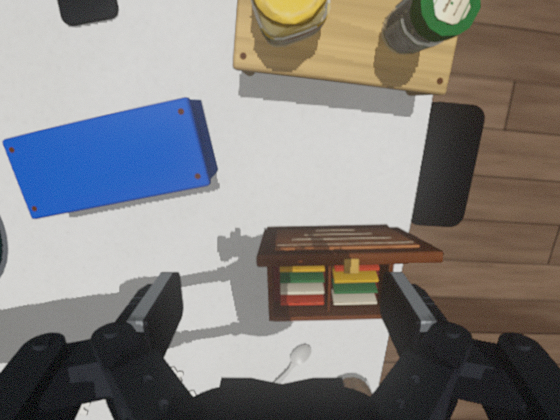

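The wrist view shows the riser board's front edge from (234,69) to (446,94), the chest lid standing with its edge from (258,262) to (441,256), and free space behind the lid.

Run:
```python
from h import *
np.set_printoptions(precision=4,suppress=True)
im=cv2.imread('pics/w1.png'); hsv=cv2.cvtColor(im,cv2.COLOR_BGR2HSV)
m=cv2.inRange(hsv,(8,60,110),(28,200,255)); m=m.astype(bool)
pts=[]
for u in list(range(245,440,6)):
    c=np.where(m[40:130,u])[0]
    if len(c): pts.append((u,c.max()+40.5))
pts=np.array(pts); f=np.polyfit(pts[:,0],pts[:,1],1)
r=pts[:,1]-np.polyval(f,pts[:,0]); k=abs(r)<2.5; f=np.polyfit(pts[k,0],pts[k,1],1); print(k.sum(),len(k),f)
P=pose('wrist')
for z in(.072,.086):
  w=np.array([onz('wrist',u,np.polyval(f,u),z,P) for u in(240,300,380,440)]); g=np.polyfit(w[:,0],w[:,1],1); print(z,'slope',g[0],w[0],w[-1])
for p in((234,69),(446,94),(258,262),(441,256)): print(onz('wrist',*p,.086 if p[1]<100 else .175,P))
go(.602,.14,.115,93)
```

```text
31 33 [ 0.1245 39.2239]
0.072 slope -0.047936982246635326 [0.4758 0.2405 0.072 ] [0.6945 0.23   0.072 ]
0.086 slope -0.047936982246634605 [0.4775 0.2394 0.086 ] [0.6883 0.2293 0.086 ]
[0.4713 0.2392 0.086 ]
[0.6948 0.2299 0.086 ]
[0.509  0.0676 0.175 ]
[0.6777 0.0834 0.175 ]
az now 93.4 t 2.23 x 0.004 y 0.153 z 0.411 roll 0.002 n 6
```

Call:
{"fn": "servo_tool", "kwargs": {"targets": [{"hand":-1,"x":0,"y":0.15,"z":0,"roll":0},{"hand":-1,"x":0,"y":0.15,"z":0,"roll":0},{"hand":-1,"x":0,"y":0.15,"z":0,"roll":0}]}}

```text
time: 2.48
tool_pos: [0.6054, 0.1354, 0.319]
tcp_rot: [2.159, 2.281, -0.001]
wrist_force: [-0.3, -0.5, 0.2]
width: 0.998
grip_force: 0.0
```

Run:
```python
from h import *
snap('wrist','pics/w2.png'); go(.602,.14,.115,93)
```

```text
az now 93.1 t 2.53 x 0.010 y -0.001 z 0.409 roll 0.001 n 5
```

Call:
{"fn": "servo_tool", "kwargs": {"targets": [{"hand":-1,"x":0.01,"y":0,"z":0.08,"roll":0},{"hand":-1,"x":0.01,"y":0,"z":0.16,"roll":0},{"hand":-1,"x":0.01,"y":0,"z":0.24,"roll":0},{"hand":-1,"x":0.01,"y":0,"z":0.32,"roll":0},{"hand":-1,"x":0.01,"y":0,"z":0.38,"roll":0},{"hand":-1,"x":0.01,"y":0,"z":0.41,"roll":0},{"hand":-1,"x":0.01,"y":0,"z":0.41,"roll":0}]}}

```text
time: 3.12
tool_pos: [0.5963, 0.14, 0.111]
tcp_rot: [-2.155, -2.278, 0.013]
wrist_force: [-0.9, -0.1, 0.2]
width: 1.0
grip_force: 0.0
```

Call:
{"fn": "servo_tool", "kwargs": {"targets": [{"hand":-1,"x":-0.03,"y":0,"z":0,"roll":0},{"hand":-1,"x":-0.05,"y":0,"z":0,"roll":0},{"hand":-1,"x":-0.07,"y":0,"z":0,"roll":0},{"hand":-1,"x":-0.09,"y":0,"z":0,"roll":0},{"hand":-1,"x":-0.11,"y":0,"z":0,"roll":0},{"hand":-1,"x":-0.13,"y":0,"z":0,"roll":0},{"hand":-1,"x":-0.15,"y":0,"z":0,"roll":0},{"hand":-1,"x":-0.17,"y":0,"z":0,"roll":0},{"hand":-1,"x":-0.18,"y":0,"z":0,"roll":0}]}}

```text
time: 3.87
tool_pos: [0.607, 0.051, 0.1174]
tcp_rot: [2.156, 2.282, 0.002]
wrist_force: [-0.2, 0.8, -0.1]
width: 1.003
grip_force: 0.2
```

Run:
```python
from h import *
a=snap('side','pics/c1.png')
b=cv2.resize(cv2.imread('pics/c1.png')[170:310,180:420],None,fx=3,fy=3,interpolation=cv2.INTER_CUBIC)
cv2.imwrite('pics/c1z.png',b)
```

```text
(no output)
```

View pics/c1z.png

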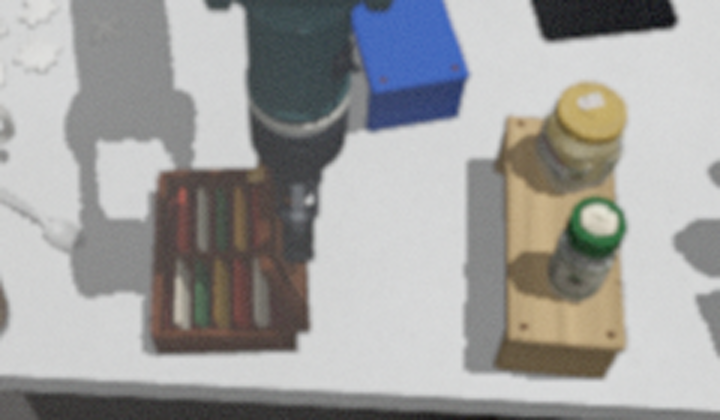

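The lid is about upright at (285,265), with the finger just behind it at (300,230); the chest hasn't visibly moved. I'll keep pushing.

Call:
{"fn": "servo_tool", "kwargs": {"targets": [{"hand":-1,"x":-0.02,"y":0,"z":0,"roll":0},{"hand":-1,"x":-0.04,"y":0,"z":0,"roll":0},{"hand":-1,"x":-0.06,"y":0,"z":0,"roll":0},{"hand":-1,"x":-0.08,"y":0,"z":0,"roll":0},{"hand":-1,"x":-0.1,"y":0,"z":0,"roll":0},{"hand":-1,"x":-0.12,"y":0,"z":0,"roll":0},{"hand":-1,"x":-0.14,"y":0,"z":0,"roll":0},{"hand":-1,"x":-0.16,"y":0,"z":0,"roll":0},{"hand":-1,"x":-0.18,"y":0,"z":0,"roll":0},{"hand":-1,"x":-0.2,"y":0,"z":0,"roll":0}]}}

```text
time: 4.75
tool_pos: [0.612, -0.0483, 0.1163]
tcp_rot: [2.157, 2.284, -0.0]
wrist_force: [-0.0, 0.2, -0.1]
width: 0.998
grip_force: 0.0
```

Call:
{"fn": "servo_tool", "kwargs": {"targets": [{"hand":-1,"x":-0.02,"y":0,"z":0,"roll":0},{"hand":-1,"x":0,"y":0,"z":-0.08,"roll":0},{"hand":-1,"x":0,"y":0,"z":-0.16,"roll":0},{"hand":-1,"x":0,"y":0,"z":-0.24,"roll":0},{"hand":-1,"x":0,"y":0,"z":-0.32,"roll":0},{"hand":-1,"x":0,"y":0,"z":-0.4,"roll":0},{"hand":-1,"x":0,"y":0,"z":-0.4,"roll":0}]}}

```text
time: 5.33
tool_pos: [0.6163, -0.0482, 0.3278]
tcp_rot: [2.147, 2.275, 0.016]
wrist_force: [1.2, -0.5, 2.1]
width: 1.001
grip_force: 0.0
```

Run:
```python
from h import *
s=bot.read_state(); np.savez('w3s.npz',**s)
a=snap('wrist','pics/w3.png'); b=snap('side','pics/c2.png')
A=cv2.imread('pics/w3.png'); B=cv2.resize(cv2.imread('pics/c2.png')[170:310,180:420],(560,327))
cv2.imwrite('pics/m3.png',cv2.resize(np.vstack([A,B]),None,fx=.8,fy=.8))
```

```text
(no output)
```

View pics/m3.png

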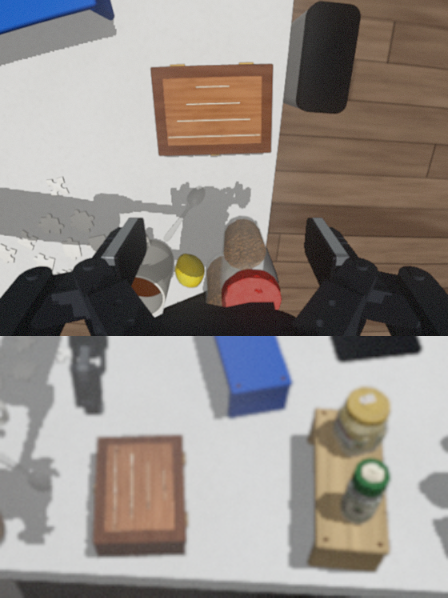

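The lid lies shut: lid corners in the wrist half at about (152,68), (272,65), (271,152), (161,156) (times 1.25 in full image). The chest is still well clear of the riser. Next I'll measure the lid and riser precisely.

```bash
cat >> h.py <<'E'
def quad(m):
    cs,_=cv2.findContours(m,cv2.RETR_EXTERNAL,cv2.CHAIN_APPROX_NONE); c=max(cs,key=cv2.contourArea); h=cv2.convexHull(c)
    for e in np.linspace(.01,.1,40):
        q=cv2.approxPolyDP(h,e*cv2.arcLength(h,True),True)
        if len(q)==4: break
    q=q[:,0].astype(float); C=c[:,0].astype(float); L=[]
    for i in range(4):   # refine each side by a line fit to its contour points
        a,b=q[i],q[(i+1)%4]; t=(b-a)/np.linalg.norm(b-a); n=np.array([-t[1],t[0]])
        s=(C-a)@t; k=(abs((C-a)@n)<3)&(s>8)&(s<np.linalg.norm(b-a)-8)
        vx,vy,x,y=cv2.fitLine(C[k].astype(np.float32),cv2.DIST_HUBER,0,.01,.01).ravel(); L.append(np.cross([x,y,1],[x+vx,y+vy,1]))
    o=[np.cross(L[i-1],L[i]) for i in range(4)]; return np.array([p[:2]/p[2] for p in o])
def chest(im,n='wrist',P=None,z=.061,roi=None):
    hsv=cv2.cvtColor(im,cv2.COLOR_RGB2HSV); m=cv2.inRange(hsv,(0,80,40),(18,255,200))
    if roi: k=np.zeros_like(m); k[roi[1]:roi[3],roi[0]:roi[2]]=1; m=m*k
    m=cv2.morphologyEx(m,cv2.MORPH_OPEN,np.ones((5,5))); m=cv2.morphologyEx(m,cv2.MORPH_CLOSE,np.ones((9,9)))
    q=quad(m); P=P or pose(n)
    return q,np.array([onz(n,*p,z,P) for p in q])
D=np.array([.048,.9988]); D/=np.linalg.norm(D); E=np.array([D[1],-D[0]]); O=np.array([.583,.2345])+.05*D
def rf(p): p=np.array(p)[:2]-O; return p@D,-(p@E)   # riser frame x,y
E
python3 - <<'E'
from h import *
np.set_printoptions(precision=4,suppress=True)
im=cv2.imread('pics/w3.png')[:,:,::-1].copy()
q,w=chest(im,roi=(170,60,355,215)); print(q); print(w,w.mean(0))
print([np.linalg.norm(w[i]-w[i-1]) for i in range(4)],[np.degrees(np.arctan2(*(w[i]-w[i-1])[1::-1])) for i in range(4)],rf(w.mean(0)))
s=read_camera('side')
q,w=chest(s,'side',roi=(215,210,262,300)); print(q); print(w,w.mean(0))
E
```

```text
[[339.4465  79.8973]
 [337.4342 189.5948]
 [199.112  193.6151]
 [188.8327  84.2553]]
[[ 0.6736  0.0556  0.061 ]
 [ 0.6842 -0.0684  0.061 ]
 [ 0.5188 -0.0829  0.061 ]
 [ 0.5081  0.0416  0.061 ]] [ 0.5962 -0.0135  0.061 ]
[np.float64(0.166062700351423), np.float64(0.12445172059565429), np.float64(0.16602474732051678), np.float64(0.12488528765164346)] [np.float64(4.840565031450589), np.float64(-85.11375526988665), np.float64(-175.00982170212748), np.float64(94.90375820430896)] (np.float64(-0.2971170640712638), np.float64(-0.02507782319624849))
[[260.5066 204.1487]
 [261.0817 278.0538]
 [232.     281.1165]
 [232.     259.3328]]
[[ 0.45   -0.0115  0.061 ]
 [ 0.6832  0.0076  0.061 ]
 [ 0.6955 -0.067   0.061 ]
 [ 0.6333 -0.0743  0.061 ]] [ 0.6155 -0.0363  0.061 ]
```

Run:
```python
from h import *
np.set_printoptions(precision=4,suppress=True)
im=cv2.imread('pics/w3.png'); hsv=cv2.cvtColor(im,cv2.COLOR_BGR2HSV)
print(hsv[140,180:200].tolist()); print(hsv[186:204,260].tolist())
s=cv2.imread('pics/c2.png')[:,:,::-1].copy()
q,w=chest(s,'side',roi=(222,215,290,295)); print(q); print(w,w.mean(0)); print(rf(w.mean(0)))
```

```text
[[0, 1, 215], [10, 4, 215], [23, 5, 213], [30, 1, 214], [8, 5, 216], [23, 5, 215], [23, 5, 214], [10, 4, 215], [30, 2, 214], [30, 2, 214], [15, 5, 216], [20, 4, 214], [13, 9, 191], [13, 45, 147], [9, 113, 122], [8, 116, 121], [8, 120, 121], [9, 115, 122], [10, 121, 124], [11, 133, 119]]
[[9, 125, 122], [10, 138, 118], [11, 134, 122], [10, 127, 124], [10, 123, 129], [8, 114, 125], [11, 102, 120], [4, 27, 130], [30, 5, 167], [30, 5, 200], [20, 4, 214], [20, 7, 216], [30, 4, 215], [30, 4, 215], [23, 5, 215], [23, 5, 214], [18, 6, 217], [30, 5, 216]]
[[270.4222 227.    ]
 [280.3999 278.3429]
 [226.1644 280.7867]
 [246.7186 227.    ]]
[[ 0.5271  0.0225  0.061 ]
 [ 0.6815  0.0578  0.061 ]
 [ 0.6953 -0.0822  0.061 ]
 [ 0.5304 -0.0445  0.061 ]] [ 0.6086 -0.0116  0.061 ]
(np.float64(-0.2945908967669109), np.float64(-0.03738739634871145))
```

Run:
```python
from h import *
np.set_printoptions(precision=4,suppress=True)
P=pose('wrist'); print(bot.read_state()['tool_pos'],bot.read_state()['joint_vel'].max())
im=snap('wrist','pics/w4.png')
q,w=chest(im,roi=(150,40,370,225),P=P); print(q); print(w,w.mean(0))
print([np.linalg.norm(w[i]-w[i-1]) for i in range(4)],[np.degrees(np.arctan2(*(w[i]-w[i-1])[1::-1])) for i in range(4)],rf(w.mean(0)))
go(.64,.1,.32,93)
```

```text
[ 0.6122 -0.0476  0.317 ] 0.052734375259759964
[[348.5381  80.4528]
 [345.3239 193.4166]
 [203.8468 196.3726]
 [193.8792  85.1547]]
[[ 0.6806  0.0558  0.061 ]
 [ 0.691  -0.0714  0.061 ]
 [ 0.5225 -0.0849  0.061 ]
 [ 0.5118  0.0411  0.061 ]] [ 0.6015 -0.0149  0.061 ]
[np.float64(0.1694782518599798), np.float64(0.1276572961862959), np.float64(0.1690751458845595), np.float64(0.1265437354916491)] [np.float64(4.96397350074576), np.float64(-85.32143892003366), np.float64(-175.41292356470743), np.float64(94.86022302246134)] (np.float64(-0.2981767787908428), np.float64(-0.030414052600435483))
az now 93.3 t 5.53 x 0.291 y 0.074 z -0.010 roll 0.002 n 4
```

Call:
{"fn": "servo_tool", "kwargs": {"targets": [{"hand":-1,"x":0.45,"y":0,"z":0,"roll":0},{"hand":-1,"x":0.45,"y":0,"z":0,"roll":0},{"hand":-1,"x":0.45,"y":0,"z":0,"roll":0},{"hand":-1,"x":0.45,"y":0,"z":0,"roll":0},{"hand":-1,"x":0.45,"y":0,"z":0,"roll":0},{"hand":-1,"x":0.45,"y":0,"z":0,"roll":0},{"hand":-1,"x":0.45,"y":0,"z":0,"roll":0},{"hand":-1,"x":0.45,"y":0,"z":0,"roll":0},{"hand":-1,"x":0.45,"y":0,"z":0,"roll":0},{"hand":-1,"x":0.45,"y":0,"z":0,"roll":0}]}}

```text
time: 6.37
tool_pos: [0.5988, 0.1759, 0.3151]
tcp_rot: [-2.158, -2.282, 0.003]
wrist_force: [0.3, 0.4, -0.0]
width: 1.01
grip_force: 0.0
```

Run:
```python
from h import *
P=pose('wrist'); s=bot.read_state(); print(s['tool_pos'],abs(s['joint_vel']).max())
im=snap('wrist','pics/w5.png')
```

```text
[0.5987779  0.17587928 0.3150643 ] 0.008347799672716134
```

View pics/w5.png

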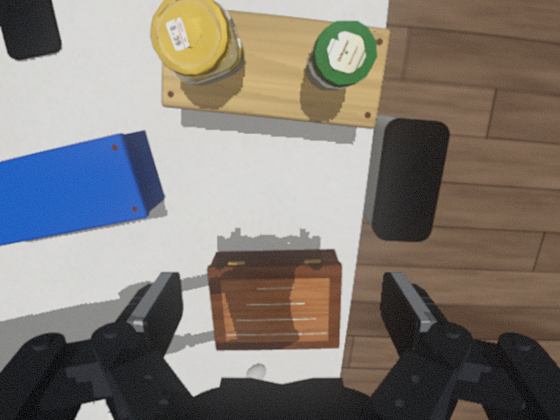

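This one view holds both: riser board front corners (162,106) and (376,127), right edge up to (389,29); chest lid from (210,262) to (340,349).

Run:
```python
from h import *
np.set_printoptions(precision=4,suppress=True)
im=cv2.imread('pics/w5.png'); hsv=cv2.cvtColor(im,cv2.COLOR_BGR2HSV); P=pose('wrist')
m=cv2.inRange(hsv,(8,60,120),(28,220,255))>0
def fit(p):
    p=np.array(p,float)
    for _ in range(5):
        f=np.polyfit(p[:,0],p[:,1],1); r=p[:,1]-np.polyval(f,p[:,0]); k=abs(r)<max(1.,1.5*np.std(r)); p=p[k]
    return f,len(p)
f,n=fit([(u,np.where(m[60:150,u])[0].max()+60.5) for u in range(172,368,3)])
g,n2=fit([(v,np.where(m[v,365:395])[0].max()+365.5) for v in range(40,118,3) if m[v,365:395].any()])
# corner
v=(np.polyval(f,0)+f[0]*g[1])/(1-f[0]*g[0]); u=np.polyval(g,v); C=onz('wrist',u,v,.086,P); print('corner px',u,v,n,n2,C)
a=onz('wrist',170,np.polyval(f,170),.086,P); b=onz('wrist',370,np.polyval(f,370),.086,P); d=(b-a)[:2]; print('front az',np.degrees(np.arctan2(d[1],d[0])))
a2=onz('wrist',np.polyval(g,40),40,.086,P); b2=onz('wrist',np.polyval(g,120),120,.086,P); d=(a2-b2)[:2]; print('side az',np.degrees(np.arctan2(d[1],d[0])))
row=np.where(m[100,150:200])[0].min()+150; print('left',onz('wrist',162,106,.086,P))
im=im[:,:,::-1].copy(); q,w=chest(im,roi=(190,240,360,365),P=P); print(q);print(w)
mm=cv2.inRange(hsv,(0,80,40),(18,255,200)); print('lid front rows',np.where(mm[300:370,280])[0].max()+300, 'cols@340',np.where(mm[340,195:360])[0][[0,-1]]+195)
for p in((214,349.5),(341,348.5)): print(onz('wrist',*p,.061,P))
```

```text
corner px 394.4778805975491 130.4380911351148 63 25 [0.7164 0.2304 0.086 ]
front az -2.7177372623530043
side az 97.92372714994482
left [0.4707 0.2415 0.086 ]
[[340.     263.5538]
 [340.     343.952 ]
 [215.9169 342.7856]
 [208.3838 267.882 ]]
[[ 0.6804  0.0604  0.061 ]
 [ 0.6946 -0.0628  0.061 ]
 [ 0.5224 -0.071   0.061 ]
 [ 0.5134  0.0445  0.061 ]]
lid front rows 348 cols@340 [216 359]
[ 0.5196 -0.0827  0.061 ]
[ 0.6969 -0.0705  0.061 ]
```

Run:
```python
from h import *
P=pose('wrist'); print('stool',tri(ray('wrist',410,180,P),ray('side',290,387)))
print('table edge',onz('wrist',376,140,0,P),onz('wrist',347,365,0,P))
go(.745,-.013,.30,-2.7)
```

```text
stool (array([ 0.88386918,  0.10158763, -0.2780012 ]), [0.004816211986089419, 0.004816211986089473])
table edge [0.72174822 0.21157012 0.        ] [ 0.72642134 -0.15290443  0.        ]
az now 93.2 t 6.42 x -0.393 y 0.271 z 0.031 roll 0.533 n 14
```

Call:
{"fn": "servo_tool", "kwargs": {"targets": [{"hand":-1,"x":-0.39,"y":0.27,"z":0.03,"roll":0.533},{"hand":-1,"x":-0.39,"y":0.27,"z":0.03,"roll":0.533},{"hand":-1,"x":-0.39,"y":0.27,"z":0.03,"roll":0.533},{"hand":-1,"x":-0.39,"y":0.27,"z":0.03,"roll":0.533},{"hand":-1,"x":-0.39,"y":0.27,"z":0.03,"roll":0.533},{"hand":-1,"x":-0.39,"y":0.27,"z":0.03,"roll":0.533},{"hand":-1,"x":-0.39,"y":0.27,"z":0.03,"roll":0.533},{"hand":-1,"x":-0.39,"y":0.27,"z":0.03,"roll":0.533},{"hand":-1,"x":-0.39,"y":0.27,"z":0.03,"roll":0.533},{"hand":-1,"x":-0.39,"y":0.27,"z":0.03,"roll":0.533}]}}

```text
time: 7.25
tool_pos: [0.7449, -0.012, 0.3008]
tcp_rot: [3.088, 0.577, -0.001]
wrist_force: [0.2, 0.7, 0.8]
width: 1.004
grip_force: 0.0
```

```bash
python3 -c "
from h import *
print(bot.read_state()['q']);go(.745,-.013,.30,-2.7)"
```

```text
[-4.94342702e-02  3.68525447e-01  1.34313495e+00 -1.57348797e-04
  1.43053682e+00  1.15208442e+00]
az now 21.2 t 7.25 x -0.001 y 0.002 z 0.002 roll 0.133 n 4
```

Call:
{"fn": "servo_tool", "kwargs": {"targets": [{"hand":-1,"x":0,"y":0,"z":0.08,"roll":0.133},{"hand":-1,"x":0,"y":0,"z":0.16,"roll":0.133},{"hand":-1,"x":0,"y":0,"z":0.24,"roll":0.133},{"hand":-1,"x":0,"y":0,"z":0.32,"roll":0.133},{"hand":-1,"x":0,"y":0,"z":0.4,"roll":0.133},{"hand":-1,"x":0,"y":0,"z":0.48,"roll":0.133},{"hand":-1,"x":0,"y":0,"z":0.56,"roll":0.133},{"hand":-1,"x":0,"y":0,"z":0.56,"roll":0.133},{"hand":-1,"x":0,"y":0,"z":0.56,"roll":0.133}]}}

```text
time: 8.0
tool_pos: [0.7416, -0.0108, 0.0177]
tcp_rot: [-3.141, 0.064, 0.012]
wrist_force: [0.2, -0.7, 1.2]
width: 0.999
grip_force: 0.0
```

```bash
python3 -c "
from h import *
print(bot.read_state()['tool_pos']);go(.668,-.012,.02,-2.7)"
```

```text
[ 0.74162939 -0.01075623  0.01766095]
az now -2.4 t 8.0 x -0.147 y 0.009 z -0.004 roll 0.002 n 2
```

Call:
{"fn": "servo_tool", "kwargs": {"targets": [{"hand":-1,"x":-0.02,"y":0,"z":0,"roll":0},{"hand":-1,"x":-0.04,"y":0,"z":0,"roll":0},{"hand":-1,"x":-0.05,"y":0,"z":0,"roll":0},{"hand":-1,"x":-0.06,"y":0,"z":0,"roll":0},{"hand":-1,"x":-0.068,"y":0,"z":0,"roll":0},{"hand":-1,"x":-0.076,"y":0,"z":0,"roll":0},{"hand":-1,"x":-0.084,"y":0,"z":0,"roll":0},{"hand":-1,"x":-0.092,"y":0,"z":0,"roll":0},{"hand":-1,"x":-0.1,"y":0,"z":0,"roll":0}]}}

```text
time: 8.75
tool_pos: [0.6968, -0.0078, 0.0227]
tcp_rot: [3.14, -0.061, 0.007]
wrist_force: [3.5, -2.0, 3.3]
width: 1.0
grip_force: 2.0
```

Call:
{"fn": "servo_tool", "kwargs": {"targets": [{"hand":-1,"x":-0.008,"y":0,"z":0,"roll":0},{"hand":-1,"x":-0.016,"y":0,"z":0,"roll":0},{"hand":-1,"x":-0.024,"y":0,"z":0,"roll":0},{"hand":-1,"x":-0.032,"y":0,"z":0,"roll":0},{"hand":-1,"x":-0.04,"y":0,"z":0,"roll":0},{"hand":-1,"x":-0.045,"y":0,"z":0,"roll":0},{"hand":-1,"x":-0.045,"y":0,"z":0,"roll":0}]}}

```text
time: 9.33
tool_pos: [0.6714, -0.0065, 0.0209]
tcp_rot: [-3.141, 0.062, 0.003]
wrist_force: [2.7, -0.2, 1.9]
width: 1.001
grip_force: 1.1
```

```bash
python3 -c "
from h import *
print(bot.read_state()['tool_pos'],bot.read_state()['wrist_force']);go(.668,-.012,.02,-2.7)"
```

```text
[ 0.67135497 -0.00649495  0.02088634] [ 2.69674299 -0.20273995  1.92060711]
az now -2.3 t 9.33 x -0.006 y 0.011 z 0.002 roll 0.002 n 1
```

Call:
{"fn": "servo_tool", "kwargs": {"targets": [{"hand":-1,"x":0.05,"y":0,"z":0,"roll":0},{"hand":-1,"x":0.1,"y":0,"z":0,"roll":0},{"hand":-1,"x":0.1,"y":0,"z":-0.08,"roll":0},{"hand":-1,"x":0.1,"y":0,"z":-0.16,"roll":-0.04},{"hand":-1,"x":0.1,"y":0,"z":-0.24,"roll":-0.08},{"hand":-1,"x":0.1,"y":0,"z":-0.32,"roll":-0.12},{"hand":-1,"x":0.05,"y":0,"z":-0.4,"roll":-0.16},{"hand":-1,"x":0,"y":0,"z":-0.48,"roll":-0.2},{"hand":-1,"x":-0.05,"y":0,"z":-0.54,"roll":-0.24},{"hand":-1,"x":-0.1,"y":0,"z":-0.54,"roll":-0.28}]}}

```text
time: 10.17
tool_pos: [0.6232, -0.0043, 0.2969]
tcp_rot: [2.866, 1.282, 0.009]
wrist_force: [1.1, 0.1, 1.7]
width: 0.999
grip_force: 0.0
```

```bash
python3 -c "
from h import *
print(bot.read_state()['tool_pos'])
print('red can',onz('side',157,245,.16),onz('side',122,237,.16));go(.58,-.05,.30,87.3)"
```

```text
[ 0.62324919 -0.00428041  0.29689185]
red can [ 0.65229239 -0.24709157  0.16      ] [ 0.63412528 -0.33918187  0.16      ]
az now 48.2 t 10.17 x -0.126 y -0.004 z -0.007 roll -0.217 n 6
```

Call:
{"fn": "servo_tool", "kwargs": {"targets": [{"hand":-1,"x":-0.126,"y":0,"z":0,"roll":-0.217},{"hand":-1,"x":-0.126,"y":0,"z":0,"roll":-0.217},{"hand":-1,"x":-0.126,"y":0,"z":0,"roll":-0.217},{"hand":-1,"x":-0.126,"y":0,"z":0,"roll":-0.217},{"hand":-1,"x":-0.126,"y":0,"z":0,"roll":-0.217},{"hand":-1,"x":-0.126,"y":0,"z":0,"roll":-0.217},{"hand":-1,"x":-0.126,"y":0,"z":0,"roll":-0.217},{"hand":-1,"x":-0.126,"y":0,"z":0,"roll":-0.217}]}}

```text
time: 10.83
tool_pos: [0.5789, -0.051, 0.2897]
tcp_rot: [-2.28, -2.156, 0.004]
wrist_force: [-0.5, -0.1, -1.3]
width: 1.002
grip_force: 0.0
```

Run:
```python
from h import *
np.set_printoptions(precision=4,suppress=True)
P=pose('wrist'); im=snap('wrist','pics/w6.png')
q,w=chest(im,roi=(110,30,400,235),P=P); print(q); print(w,w.mean(0))
print([np.linalg.norm(w[i]-w[i-1]) for i in range(4)],[np.degrees(np.arctan2(*(w[i]-w[i-1])[1::-1])) for i in range(4)],rf(w.mean(0)))
go(.57,-.13,.02,87.3)
```

```text
[[353.4274  66.0539]
 [351.7439 188.6339]
 [199.951  195.9871]
 [185.4646  75.5903]]
[[ 0.6572  0.0568  0.061 ]
 [ 0.6555 -0.0705  0.061 ]
 [ 0.4866 -0.0699  0.061 ]
 [ 0.4867  0.0572  0.061 ]] [ 0.5715 -0.0066  0.061 ]
[np.float64(0.17048159013482672), np.float64(0.12729347833513147), np.float64(0.1688687860038407), np.float64(0.12716772330960785)] [np.float64(-0.14254163680658594), np.float64(-90.75787735849151), np.float64(179.81720084763177), np.float64(89.96819832108858)] (np.float64(-0.2913708676313008), np.float64(-6.579987927638094e-05))
az now 86.8 t 10.88 x -0.159 y -0.008 z 0.540 roll -0.003 n 7
```

View pics/w6.png

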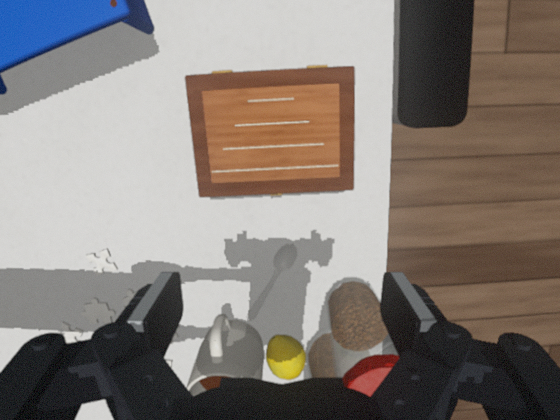

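The chest lid at (187,76), (354,67), (353,188), (201,197) is now centred on the bay axis, about 2.6° off square. The front push with both fingers will square it.

Call:
{"fn": "servo_tool", "kwargs": {"targets": [{"hand":-1,"x":-0.08,"y":-0.016,"z":0,"roll":-0.003},{"hand":-1,"x":-0.16,"y":-0.016,"z":0,"roll":-0.003},{"hand":-1,"x":-0.16,"y":-0.016,"z":0.08,"roll":-0.003},{"hand":-1,"x":-0.16,"y":-0.016,"z":0.16,"roll":-0.003},{"hand":-1,"x":-0.16,"y":-0.016,"z":0.24,"roll":-0.003},{"hand":-1,"x":-0.16,"y":-0.016,"z":0.32,"roll":-0.003},{"hand":-1,"x":-0.16,"y":-0.016,"z":0.4,"roll":-0.003},{"hand":-1,"x":-0.16,"y":-0.016,"z":0.48,"roll":-0.003},{"hand":-1,"x":-0.16,"y":-0.016,"z":0.535,"roll":-0.003},{"hand":-1,"x":-0.16,"y":-0.016,"z":0.535,"roll":-0.003}]}}

```text
time: 11.72
tool_pos: [0.5611, -0.1288, 0.0161]
tcp_rot: [-2.262, -2.161, 0.012]
wrist_force: [-1.7, -0.5, -0.8]
width: 1.001
grip_force: 0.0
```

Run:
```python
from h import *
s=bot.read_state(); print(s['tool_pos'],rf(s['tool_pos'])); p=O-.27*D; go(p[0],p[1],.02,87.25)
p=O-.20*D; go(p[0],p[1],.02,87.25)
```

```text
[ 0.56111843 -0.12881879  0.01614372] (np.float64(-0.4139503348087493), np.float64(0.004416222045124554))
az now 87.4 t 11.72 x 0.288 y 0.009 z -0.007 roll 0.001 n 4
az now 87.4 t 11.72 x 0.428 y 0.010 z -0.006 roll 0.001 n 6
```

Call:
{"fn": "servo_tool", "kwargs": {"targets": [{"hand":-1,"x":0.03,"y":0.009,"z":0,"roll":0.001},{"hand":-1,"x":0.06,"y":0.009,"z":0,"roll":0.001},{"hand":-1,"x":0.075,"y":0.009,"z":0,"roll":0.001},{"hand":-1,"x":0.09,"y":0.009,"z":0,"roll":0.001},{"hand":-1,"x":0.104,"y":0.009,"z":0,"roll":0.001},{"hand":-1,"x":0.118,"y":0.009,"z":0,"roll":0.001},{"hand":-1,"x":0.132,"y":0.009,"z":0,"roll":0.001},{"hand":-1,"x":0.146,"y":0.009,"z":0,"roll":0.001},{"hand":-1,"x":0.16,"y":0.009,"z":0,"roll":0.001},{"hand":-1,"x":0.174,"y":0.009,"z":0,"roll":0.001}]}}

```text
time: 12.55
tool_pos: [0.5769, -0.0438, 0.0243]
tcp_rot: [2.273, 2.167, 0.001]
wrist_force: [-0.3, -4.4, 3.4]
width: 0.998
grip_force: 2.2
```

Call:
{"fn": "servo_tool", "kwargs": {"targets": [{"hand":-1,"x":0.015,"y":0,"z":0,"roll":0},{"hand":-1,"x":0.03,"y":0,"z":0,"roll":0},{"hand":-1,"x":0.045,"y":0,"z":0,"roll":0},{"hand":-1,"x":0.06,"y":0,"z":0,"roll":0},{"hand":-1,"x":0.075,"y":0,"z":0,"roll":0},{"hand":-1,"x":0.09,"y":0,"z":0,"roll":0},{"hand":-1,"x":0.105,"y":0,"z":0,"roll":0},{"hand":-1,"x":0.12,"y":0,"z":0,"roll":0},{"hand":-1,"x":0.135,"y":0,"z":0,"roll":0},{"hand":-1,"x":0.135,"y":0,"z":0,"roll":0}]}}

```text
time: 13.38
tool_pos: [0.5792, 0.0254, 0.0234]
tcp_rot: [-2.272, -2.168, -0.001]
wrist_force: [0.3, 0.4, 0.2]
width: 0.998
grip_force: 0.0
```

Run:
```python
from h import *
s=bot.read_state(); print(s['tool_pos'],rf(s['tool_pos']),s['wrist_force'])
snap('wrist','pics/w7.png'); snap('side','pics/c7.png')
A=cv2.imread('pics/w7.png'); B=cv2.resize(cv2.imread('pics/c7.png')[170:310,180:420],(560,327))
cv2.imwrite('pics/m7.png',cv2.resize(np.vstack([A,B]),None,fx=.8,fy=.8)); p=O-.112*D; go(p[0],p[1],.02,87.25)
```

```text
[0.57919845 0.02537821 0.02339   ] (np.float64(-0.2590632057652266), np.float64(-0.006241156089153902)) [0.25201662 0.39755469 0.20228139]
az now 87.3 t 13.48 x 0.296 y -0.011 z 0.006 roll 0.000 n 4
```

View pics/m7.png

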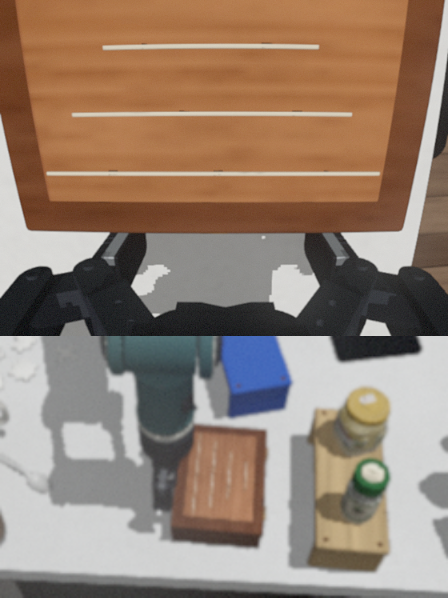

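The fingers touch the chest front evenly and it sits square (front edge near row 232 of the panel, from column ~27 to ~405). I'll measure the lateral offset before entering the bay.

Run:
```python
from h import *
np.set_printoptions(precision=4,suppress=True)
im=cv2.imread('pics/w7.png'); hsv=cv2.cvtColor(im,cv2.COLOR_BGR2HSV); m=cv2.inRange(hsv,(0,80,40),(18,255,200))>0; P=pose('wrist')
for v in (200,230,260,278):
    c=np.where(m[v,:520])[0]; a,b=onz('wrist',c.min(),v,.061,P),onz('wrist',c.max()+1,v,.061,P); print(v,c.min(),c.max(),rf(a),rf(b),np.mean([rf(a),rf(b)],0))
for u in(120,420):
    v=np.where(m[:300,u])[0].max()+1; print(u,v,rf(onz('wrist',u,v,.061,P)))
B=lambda u,v:(180+u/.8*240/560,170+(v-336)/.8*240/560)
for p in((190,427),(266,430),(262,535),(175,533)): print(rf(onz('side',*B(*p),.061)))
for p in((313,411),(313,553),(384,545)): print('riser',onz('side',*B(*p),.086),rf(onz('side',*B(*p),.086)))
```

```text
200 14 519 (np.float64(-0.21379022749702034), np.float64(0.08110817217153563)) (np.float64(-0.21329471870596217), np.float64(-0.08375271604183919)) [-0.2135 -0.0013]
230 21 514 (np.float64(-0.22427181487033088), np.float64(0.08103755187101602)) (np.float64(-0.2236480117137298), np.float64(-0.08421884456665078)) [-0.224  -0.0016]
260 28 508 (np.float64(-0.23534829478648414), np.float64(0.08108868594233844)) (np.float64(-0.23459852496316438), np.float64(-0.08444730144061917)) [-0.235  -0.0017]
278 32 504 (np.float64(-0.24232327639938517), np.float64(0.0812586551680031)) (np.float64(-0.24149198726620422), np.float64(-0.08449234298638733)) [-0.2419 -0.0016]
120 289 (np.float64(-0.2458691115200376), np.float64(0.04944035316552053))
420 291 (np.float64(-0.24613895181598328), np.float64(-0.05458222148321122))
(np.float64(-0.23500557085918766), np.float64(0.07626709312216017))
(np.float64(-0.1187677318698515), np.float64(0.08206764859389248))
(np.float64(-0.11875114231457853), np.float64(-0.09181271797748503))
(np.float64(-0.23974971331239045), np.float64(-0.10076616119165364))
riser [0.4761 0.2387 0.086 ] (np.float64(-0.05098364964838603), np.float64(0.10694616816675032))
riser [0.7051 0.2266 0.086 ] (np.float64(-0.05205021234515764), np.float64(-0.12235818206345135))
riser [0.6887 0.322  0.086 ] (np.float64(0.04246922464651316), np.float64(-0.10141109362889016))
```

Call:
{"fn": "servo_tool", "kwargs": {"targets": [{"hand":-1,"x":0.014,"y":0,"z":0,"roll":0},{"hand":-1,"x":0.028,"y":0,"z":0,"roll":0},{"hand":-1,"x":0.042,"y":0,"z":0,"roll":0},{"hand":-1,"x":0.056,"y":0,"z":0,"roll":0},{"hand":-1,"x":0.07,"y":0,"z":0,"roll":0},{"hand":-1,"x":0.084,"y":0,"z":0,"roll":0},{"hand":-1,"x":0.098,"y":0,"z":0,"roll":0},{"hand":-1,"x":0.112,"y":0,"z":0,"roll":0},{"hand":-1,"x":0.126,"y":0,"z":0,"roll":0},{"hand":-1,"x":0.14,"y":0,"z":0,"roll":0}]}}

```text
time: 14.32
tool_pos: [0.5828, 0.094, 0.0238]
tcp_rot: [-2.273, -2.169, 0.0]
wrist_force: [-0.5, -1.9, -0.7]
width: 1.001
grip_force: 1.0
```

Run:
```python
from h import *
np.set_printoptions(precision=4,suppress=True)
s=bot.read_state(); print(s['tool_pos'],rf(s['tool_pos']),s['wrist_force'])
P=pose('wrist'); im=snap('wrist','pics/w8.png')
hsv=cv2.cvtColor(im,cv2.COLOR_RGB2HSV); m=cv2.inRange(hsv,(0,80,40),(18,255,200))>0
for v in (200,230,260):
    c=np.where(m[v,:520])[0]; print(v,c.min(),c.max(),np.mean([rf(onz('wrist',k,v,.061,P)) for k in(c.min(),c.max()+1)],0))
for u in(120,420): print(u,np.where(m[:300,u])[0].max()+1)
p=O-.113*D; go(p[0],p[1],.02,87.25)
```

```text
[0.5828 0.094  0.0238] (np.float64(-0.19038493535869375), np.float64(-0.006554527268520951)) [-0.5072 -1.8896 -0.6798]
200 14 519 [-0.1441 -0.002 ]
230 21 515 [-0.1546 -0.0024]
260 28 509 [-0.1657 -0.0025]
120 291
420 292
az now 87.3 t 14.37 x 0.152 y -0.013 z 0.008 roll 0.000 n 2
```

Call:
{"fn": "servo_tool", "kwargs": {"targets": [{"hand":-1,"x":0.014,"y":0,"z":0,"roll":0},{"hand":-1,"x":0.028,"y":0,"z":0,"roll":0},{"hand":-1,"x":0.042,"y":0,"z":0,"roll":0},{"hand":-1,"x":0.056,"y":0,"z":0,"roll":0},{"hand":-1,"x":0.07,"y":0,"z":0,"roll":0},{"hand":-1,"x":0.084,"y":0,"z":0,"roll":0},{"hand":-1,"x":0.098,"y":0,"z":0,"roll":0},{"hand":-1,"x":0.112,"y":0,"z":0,"roll":0},{"hand":-1,"x":0.124,"y":0,"z":0,"roll":0}]}}

```text
time: 15.12
tool_pos: [0.5859, 0.1559, 0.0239]
tcp_rot: [2.273, 2.169, 0.0]
wrist_force: [-1.3, -4.5, 0.2]
width: 0.998
grip_force: 1.7
```

Run:
```python
from h import *
np.set_printoptions(precision=4,suppress=True)
s=bot.read_state(); print(s['tool_pos'],rf(s['tool_pos']),s['wrist_force'])
p=O-.113*D; go(p[0],p[1],.02,87.25)
```

```text
[0.5859 0.1559 0.0239] (np.float64(-0.12834095492099826), np.float64(-0.006689276105883659)) [-1.274  -4.4798  0.2242]
az now 87.3 t 15.12 x 0.031 y -0.013 z 0.008 roll 0.000 n 1
```

Now I'll creep in 1.5 mm steps until the rail shows in the force.

Call:
{"fn": "servo_tool", "kwargs": {"targets": [{"hand":-1,"x":0.006,"y":0,"z":0,"roll":0},{"hand":-1,"x":0.01,"y":0,"z":0,"roll":0},{"hand":-1,"x":0.014,"y":0,"z":0,"roll":0},{"hand":-1,"x":0.018,"y":0,"z":0,"roll":0},{"hand":-1,"x":0.022,"y":0,"z":0,"roll":0}]}}

```text
time: 15.53
tool_pos: [0.5864, 0.166, 0.0239]
tcp_rot: [2.273, 2.168, -0.0]
wrist_force: [0.1, -4.6, 2.3]
width: 0.998
grip_force: 1.9
```

Call:
{"fn": "servo_tool", "kwargs": {"targets": [{"hand":-1,"x":0.003,"y":0,"z":0,"roll":0},{"hand":-1,"x":0.006,"y":0,"z":0,"roll":0},{"hand":-1,"x":0.008,"y":0,"z":0,"roll":0}]}}

```text
time: 15.78
tool_pos: [0.5866, 0.1701, 0.0239]
tcp_rot: [2.273, 2.168, 0.0]
wrist_force: [0.9, -3.8, 2.2]
width: 0.997
grip_force: 2.0
```

Call:
{"fn": "servo_tool", "kwargs": {"targets": [{"hand":-1,"x":0.002,"y":0,"z":0,"roll":0},{"hand":-1,"x":0.004,"y":0,"z":0,"roll":0}]}}

```text
time: 15.95
tool_pos: [0.5867, 0.1721, 0.0239]
tcp_rot: [2.273, 2.168, 0.0]
wrist_force: [-0.5, -3.8, 3.1]
width: 1.002
grip_force: 2.1
```

Call:
{"fn": "servo_tool", "kwargs": {"targets": [{"hand":-1,"x":0.002,"y":0,"z":0,"roll":0},{"hand":-1,"x":0.004,"y":0,"z":0,"roll":0}]}}

```text
time: 16.12
tool_pos: [0.5867, 0.1741, 0.0238]
tcp_rot: [2.273, 2.168, 0.0]
wrist_force: [-0.4, -4.8, 2.6]
width: 1.002
grip_force: 2.1
```

Call:
{"fn": "servo_tool", "kwargs": {"targets": [{"hand":-1,"x":0.002,"y":0,"z":0,"roll":0},{"hand":-1,"x":0.004,"y":0,"z":0,"roll":0}]}}

```text
time: 16.28
tool_pos: [0.5867, 0.1749, 0.0238]
tcp_rot: [2.272, 2.168, -0.003]
wrist_force: [-0.3, -12.5, 5.9]
width: 0.998
grip_force: 6.0
```

Call:
{"fn": "servo_tool", "kwargs": {"targets": [{"hand":-1,"x":0.003,"y":0,"z":0,"roll":0},{"hand":-1,"x":0.003,"y":0,"z":0,"roll":0}]}}

```text
time: 16.45
tool_pos: [0.5867, 0.175, 0.0239]
tcp_rot: [2.271, 2.167, -0.006]
wrist_force: [-1.3, -13.8, 5.8]
width: 1.003
grip_force: 7.1
```

Call:
{"fn": "servo_tool", "kwargs": {"targets": [{"hand":-1,"x":-0.02,"y":0,"z":0,"roll":0},{"hand":-1,"x":-0.06,"y":0,"z":0,"roll":0},{"hand":-1,"x":-0.12,"y":0,"z":0,"roll":0},{"hand":-1,"x":-0.12,"y":0,"z":-0.08,"roll":0},{"hand":-1,"x":-0.12,"y":0,"z":-0.16,"roll":0},{"hand":-1,"x":-0.12,"y":0,"z":-0.24,"roll":0},{"hand":-1,"x":-0.12,"y":0,"z":-0.32,"roll":0},{"hand":-1,"x":-0.12,"y":0,"z":-0.4,"roll":0},{"hand":-1,"x":-0.12,"y":0,"z":-0.4,"roll":0},{"hand":-1,"x":-0.12,"y":0,"z":-0.4,"roll":0}]}}

```text
time: 17.28
tool_pos: [0.5864, 0.1189, 0.2278]
tcp_rot: [2.271, 2.166, 0.012]
wrist_force: [0.3, 0.3, 0.4]
width: 0.999
grip_force: 0.0
```

Run:
```python
from h import *
np.set_printoptions(precision=4,suppress=True)
s=bot.read_state(); print(s['tool_pos'],s['wrist_force'])
snap('wrist','pics/w9.png'); snap('side','pics/c9.png')
A=cv2.imread('pics/w9.png'); B=cv2.resize(cv2.imread('pics/c9.png')[170:310,180:420],(560,327))
cv2.imwrite('pics/m9.png',cv2.resize(np.vstack([A,B]),None,fx=.8,fy=.8))
```

```text
[0.5864 0.1189 0.2278] [0.3131 0.2634 0.3872]
```

View pics/m9.png

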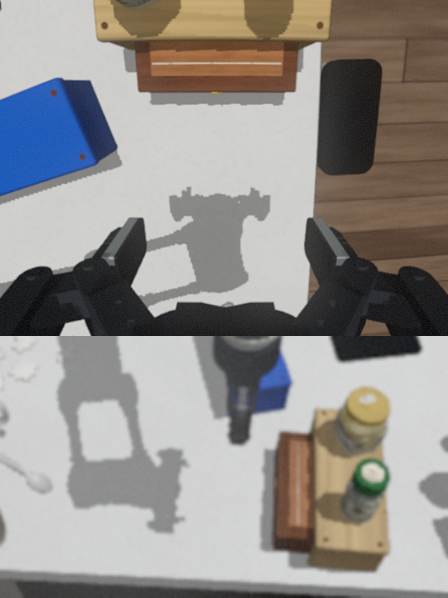

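The chest is under the riser, square and latch outwards, with its front edge from (138,92) to (295,92) and the board edge from (95,40) to (330,41); both jars are upright. I'll run a numeric check on a still picture.

Run:
```python
from h import *
np.set_printoptions(precision=4,suppress=True)
P=pose('wrist'); im=snap('wrist','pics/w10.png'); hsv=cv2.cvtColor(im,cv2.COLOR_RGB2HSV)
m=cv2.inRange(hsv,(0,80,40),(18,255,200))>0; m[:60]=0
for v in (95,108):
    c=np.where(m[v,150:385])[0]+150; print(v,c.min(),c.max(),[rf(onz('wrist',k,v,.061,P)) for k in(c.min(),c.max()+1)])
for u in(190,270,350):
    v=np.where(m[:140,u])[0].max()+1; print(u,v,rf(onz('wrist',u,v,.061,P)))
h=cv2.inRange(hsv,(14,50,120),(28,220,255))>0
for u in(130,200,270,340,400):
    v=np.where(h[:65,u])[0].max()+1; print('board',u,v,rf(onz('wrist',u,v,.086,P)))
c=np.where(h[44,60:425])[0]+60; print([rf(onz('wrist',k,44,.086,P)) for k in(c.min(),c.max()+1)])
```

```text
95 176 376 [(np.float64(-0.08381914963586268), np.float64(0.08290824939369527)), (np.float64(-0.08350163766854446), np.float64(-0.087008885233625))]
108 177 375 [(np.float64(-0.09450969054089214), np.float64(0.08284740155181204)), (np.float64(-0.09417224721605955), np.float64(-0.08692889926480711))]
190 113 (np.float64(-0.09876016754872774), np.float64(0.07190681380224762))
270 113 (np.float64(-0.09897258405714703), np.float64(0.0033995199593895888))
350 113 (np.float64(-0.09858055511760574), np.float64(-0.0648618149768068))
board 130 48 (np.float64(-0.049414631078983605), np.float64(0.1085229684245479))
board 200 46 (np.float64(-0.0490508967109428), np.float64(0.054825288327587374))
board 270 63 (np.float64(-0.06143172108727872), np.float64(0.002371863774128813))
board 340 65 (np.float64(-0.06253099899410665), np.float64(-0.05060997892179431))
board 400 47 (np.float64(-0.04887171529197482), np.float64(-0.09548297334142916))
[(np.float64(-0.04643411293730095), np.float64(0.1129124916888227)), (np.float64(-0.046331758651560466), np.float64(-0.11063482261788124))]
```

```bash
python3 -c "
from h import *
print(ticket.finish_job())"
```

```text
the job is handed in; nothing more can be done
None
```

The job is handed in: the lid was shut first, then the chest was pushed fully home against the rail. In the last picture it sits square, about 3 mm off centre across the bay, with both jars still upright and the arm clear. The hand-in did not report a verdict.

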